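Drop a chocolate ball into the cup at the market coffee stall

ROBOT

A 7-joint arm with a two-finger parallel gripper is mounted at the origin on the work surface. World frame = base frame: x ahead of the robot, y to its left, z up, the work surface at z = 0. Lengths are in m, angles in rad, forces in N, time in s.
With the tool pointing down it reaches from about 0.4 to 0.875 m from the base axis. Payload 19.3 kg.
Tool frame: the origin (TCP) lies at the very end of the fingers, on their centre line; the grasp point (between the pads) lies 19 mm behind it; z points along the fingers, y is the line along which they close (so a half turn about z gives the same grasp; the last joint's range is limited). The gripper opens to 85 mm and grips with 20 to 120 N. Pads are 22 mm wide; open, the fingers measure 114 mm over their backs; the gripper's body (76 mm by 85 mm) begins 54 mm behind the grasp point. The pads swing forward as they close: fully open they stand 13 mm farther back than shut.
Start: joints at [-1.308, 0.521, -0.036, 1.599, 0.021, 1.021, -0.113], TCP at [0.204, 0.591, 0.231] pointing down, gripper open.
Joint ranges: [-2.91, 2.91], [-0.3, 2.13], [-1.5, 1.42], [0.17, 2.43], [-1.26, 4.41], [0.16, 1.93], [-2.52, 2.52]. Speed limits (rad/s): [1.89, 1.89, 2.39, 2.39, 3.01, 3.01, 3.01].

INTERFACE

Orientations are given as [roll, pitch, yaw] about the fixed x, y, z axes, in that order (R = Rz(yaw) Ry(pitch) Rx(roll)).
In Python, from workcell import monitor, optics, job_done gives the robot as it stands.
- The arm moves only by the shell command python3 -m handwheel 'ROWS' [FORCE]. ROWS is JSON, a list of rows, each an object of numbers: "dx", "dy", "dz": the shift along the tool's x, y, z in cm; "wx", "wy", "wz": the turn, a rotation vector about the tool's x, y, z in rad; "claw": the opening in per cent of the stroke, from 0 (shut) to 100 (fully open). A call has 1 to 8 rows; each row shifts and turns the commanded pose from where the row before left it, along the tool's axes as they then stand; what a row does not reach is not made up. A row lasts 1/8 s, in which the tool goes at most 62.5 mm and 10.7 degrees, less where a joint would pass 70% of its speed; a pose out of reach is approached as far as the arm can. A call with a gripper value outside its range is refused whole. The fingers move at their own pace and stop on an object; FORCE is the grip in N (left out, the last holds). Time passes only in rows, so rows that do not move let the fingers close. It gives the time, the measured TCP pose, the force, the opening and the grip force at its end, in the units of the state.
- monitor.observe(): the state, without advancing time (a new reading comes with each control period).
- optics.grab_frame(name): name is "scene" or "top" or "wrist"; returns a dict with "frame" (480x640x3 uint8, blue, green, red), "fovy" (degrees; the focal length in pixels is half the picture's height over the tangent of half this angle, whatever the lens; pixels are square), "cx", "cy" (the principal point, pixels), "R" (3x3) and "t" (3): a world point X has camera coordinates R X + t. Camera axes: x right, y down, z forward; pixel columns grow to the right and rows downward; lengths in m; the calibration is good to about 2 mm. A picture is of the moment at which its call begins. There is no depth.
- job_done(): hands the job in; it is judged then, once.
Trained networks look in the newest picture that a camera, given by its name, has taken for a name from the list of things; names that differ only in an ending like _2 or _b are one class to them, and where a whole thing is asked for, a point or a joint stands for the part that bears it (a point fixed in the world has none). Each returns a list of dicts, best first, with "p" (0 to 1); they miss things now and then, are a little off and sometimes report something else, mostly with a low value. They report only what shows in the picture. A call takes as long as a camera call. They do not tell look-alikes from the thing itself.
- optics.masks_of(name, camera): "region" (480x640 bool, what is visible of it) and "rect" ([left, top, width, height] in pixels, round what is visible of it).
The state is a dict: "clock": time; "qpos": joint angles; "qd": joint speeds; "joint_efforts": joint torques, N m; "position": TCP position; "tool_rot": TCP orientation; "force": force on the tool from outside, world axes, zero at the start; "moment": the same for the moment, N m; "grip_width": finger opening in m; "finger_force": force on a finger pad.
Only numpy, scipy, OpenCV 4.12 (cv2) and the standard library are available. Lean on these libraries where they do the work, as an engineer would, in place of code of your own. Each camera call takes 0.05 s, during which the arm holds its last target. There are 200 camera calls.

TASK

Stand the green cup upright in the black ring on the red dispenser's carriage and slide the carriage fully home under the dispenser's head. Then press the yellow cap on top straight down, past its soft first stop to the firm second stop so that the chocolate ball drops into the cup, without forcing it, and let the cap come all the way up again. Leave the cup with the ball there under the outlet and do not disturb the jug, jar, saucer and mug near by.

Things in the scene. Friction and masses are not known exactly. Their poses are not given: they have to be found in the camera images.
- dispenser: Red C-frame dispenser, fixed. Origin on the table, exactly below plunger, ball cage and the cup's final place. Own -x is its front. mm: base plate x -55..55, y -190..115, 8 high; column y 60..110, x -45..45, 233 high; head x -40..40, y -40..60, z 163..225; below it a wire cage 36 square holding one ball, shut by a gate, lowest part at z 122.
- outlet (a point): Point on the cage's vertical axis at its gate, 124 mm above the table. The gate opens in step with the stiff last part of the plunger's stroke; the ball falls straight down once about four fifths of that part are done. The gate shuts again when the cap is released.
- carriage (a joint): Carriage position along the dispenser's +y, m: 0 = fully out (seat 130 mm from the outlet axis, on the -y side), 0.130 = home against its end stop, seat right under the outlet. About 1 N of friction; stays where left.
- cup_seat (a point): Centre of the cup seat on the carriage's aluminium plate (84 x 84 mm), where the cup's foot stands, 15 mm above the table. Around it a black ring, inner diameter 62 mm, outer 70 mm, 12 mm high. Axes parallel to the dispenser's.
- carriage_knob (a point): Top centre of the carriage's handle: an upright black post, diameter 16 mm, 40 mm tall (top 55 mm above the table) on an arm 115 mm from the cup seat towards the dispenser's front (-x). Push or pinch it to slide the carriage.
- cup: Green tapered cup, open at the top, empty, 40 g: height 85 mm, outer diameter 64 mm at the rim, 51 mm at the foot, wall 3 mm. Origin at the centre of the underside, z up. Starts upright on the table.
- cup_in (a point): Centre of the cup's inner floor, 4 mm above its underside.
- choc_ball_center (a point): Centre of the brown chocolate ball, diameter 26 mm, 14 g, which starts in the dispenser's wire cage.
- press_cap: Yellow round cap on the plunger, diameter 36 mm, 12 mm thick, flat top. Origin at the centre of its underside; 262 mm above the table when up. Nothing but this cap is to be pressed, vertically and at its middle.
- press_top (a point): Centre of the cap's top face, 274 mm above the table when up.
- plunger (a joint): Cap pressed down by, m; 0 = up. Soft spring: about 2 to 3 N. First stop, a step up of about 5 N, lies 8 to 23 mm down (differs each time, cannot be seen). Then a stiff spring adds 1 N per mm over 5 mm up to the second stop, a rubber bumper, met at 12 to 13 N in all; from there about 6 N per mm. Over 23 N damages it. It springs back when let go.
- jug_a: Red thermos jug with black lid, 232 mm tall, foot 116 mm wide, the one nearest the robot; origin under its centre. Bystander.
- sugar_jar: Glass jar with steel lid, 72 mm diameter, 100 mm tall; origin under its centre. Bystander.
- saucer: White saucer, 130 mm diameter, 18 mm high; origin under its centre. Bystander.
- mug: Blue mug with a handle, 76 mm diameter, 90 mm tall; origin under its centre. Bystander.
Things that resemble listed ones, but are neither listed nor needed, are in the scene too. Leave any brown look-alike of the cup alone.

How it is judged:
By the outcome, as a careful person would: the job done as asked, in the order asked, and still so for the second after the job is handed in, with the robot touching nothing.
It also fails if it takes over 72 s, if anything falls off the work surface, if the arm or the gripper's body presses on something with over 40 N, if the wrist force passes 120 N, or if a joint passes its speed limit or range.

## Working session

There is one attempt and no reset: what is moved stays moved. The work goes in short steps, Python scripts to look and compute and a shell command to move; the robot and the scene stay as the last step left them, time stands still between calls to the robot, and variables do not carry over. Pictures are saved under pics/ and viewed, at most 10 in all, crops included, and the job is handed in when it is done.

```bash
mkdir -p pics; cat > h.py <<'E'
import numpy as np, cv2
from workcell import monitor, optics, job_done
from scipy.spatial.transform import Rotation as Rn
def f(g): return 240/np.tan(np.radians(g['fovy'])/2)
def proj(g,X):
    c=np.asarray(g['R'])@np.asarray(X,float)+g['t']; return np.array([g['cx'],g['cy']])+f(g)*c[:2]/c[2]
def ray(g,u,v):
    R=np.asarray(g['R']); d=R.T@np.array([(u-g['cx'])/f(g),(v-g['cy'])/f(g),1]); o=-R.T@g['t']; return o,d
def onz(g,u,v,z):
    o,d=ray(g,u,v); return o+d*(z-o[2])/d[2]
E
python3 - <<'E'
from h import *
s=monitor.observe();print(s)
G={n:optics.grab_frame(n) for n in('scene','top')}
for n,g in G.items():
    print(n,g['fovy'],g['cx'],g['cy'],-np.asarray(g['R']).T@g['t']); cv2.imwrite(f'pics/{n}0.png',g['frame'])
    for k in('dispenser','cup','carriage_knob','press_cap','cup_seat','jug_a','sugar_jar','saucer','mug'):
        for d in optics.masks_of(k,n)[:3]:
            if d['p']<.2: continue
            v,u=np.nonzero(d['region']); print(k,round(d['p'],2),d['rect'],u.mean().round(1),v.mean().round(1),onz(g,u.mean(),v.mean(),.05).round(3))
E
```

```text
{'clock': 0.0, 'qpos': array([-1.30818455,  0.52200204, -0.03630795,  1.59996588,  0.02118887,
        1.0210816 , -0.11283242]), 'qd': array([-1.39017211e-03,  6.31240848e-04,  1.11234032e-04,  2.44545946e-03,
        2.20342890e-03,  7.16069355e-05,  1.21366974e-03]), 'joint_efforts': array([-1.38459840e-03, -9.27094960e+01,  1.97966695e+00, -3.69939744e+01,
        1.79484993e-02,  7.96260720e-03,  4.30031434e-06]), 'position': array([0.20412761, 0.59039707, 0.23074848]), 'tool_rot': array([-3.14052297e+00,  7.51082954e-05,  2.80871508e+00]), 'force': array([ 0.17839796,  0.51055782, -0.46303009]), 'moment': array([-0.00403451, -0.06415541, -0.00352744]), 'finger_force': 0.0, 'grip_width': 0.08543242472523728}
scene 45.29328056797486 309.54933198528926 233.41658760002315 [ 1.34845245 -0.34270581  0.94086311]
dispenser 0.79 [273.6, 190.3, 151.6, 140.3] 361.6 266.4 [0.535 0.187 0.05 ]
dispenser 0.28 [204.6, 343.1, 37.9, 59.3] 223.9 371.4 [ 0.684 -0.191  0.05 ]
cup 0.9 [89.1, 352.9, 39.2, 43.9] 110.0 373.4 [ 0.601 -0.385  0.05 ]
cup 0.64 [92.5, 308.2, 36.0, 43.6] 110.5 328.4 [ 0.49  
[... 1028 characters left out ...]
 299.4 240.6 [0.53  0.054 0.05 ]
carriage_knob 0.67 [73.9, 210.4, 81.9, 77.6] 116.7 245.9 [0.52  0.469 0.05 ]
carriage_knob 0.42 [442.5, 286.7, 45.1, 47.1] 464.2 312.1 [ 0.366 -0.316  0.05 ]
press_cap 0.58 [229.7, 201.0, 17.3, 21.2] 239.0 211.1 [0.598 0.192 0.05 ]
cup_seat 0.76 [280.6, 213.0, 41.9, 75.8] 299.3 240.9 [0.529 0.054 0.05 ]
cup_seat 0.25 [467.1, 242.4, 32.0, 28.2] 485.2 256.2 [ 0.492 -0.367  0.05 ]
jug_a 0.75 [71.8, 209.1, 86.4, 80.1] 117.1 246.2 [0.52  0.468 0.05 ]
sugar_jar 0.71 [388.7, 154.2, 38.9, 39.0] 407.2 173.1 [ 0.683 -0.193  0.05 ]
saucer 0.9 [176.9, 282.6, 54.5, 61.9] 201.4 311.3 [0.372 0.276 0.05 ]
mug 0.84 [444.8, 287.0, 44.0, 44.6] 464.4 312.5 [ 0.365 -0.317  0.05 ]
```

View pics/top0.png

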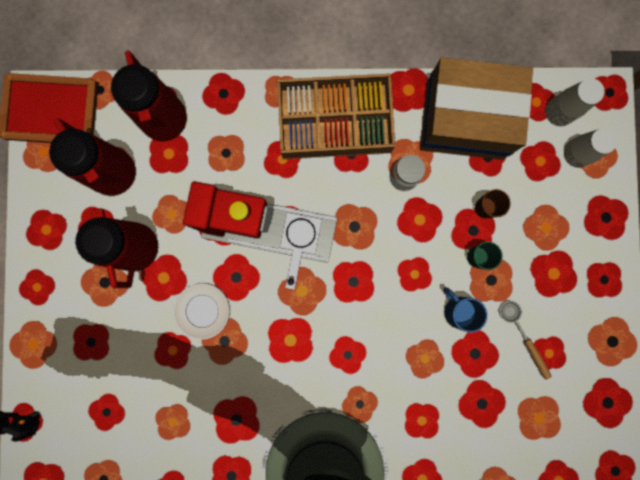

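View pics/scene0.png

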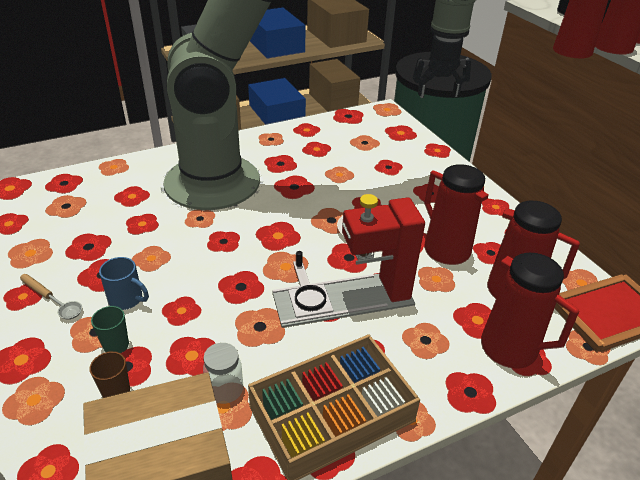

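The top picture shows the yellow cap at (239,211), ring at (301,233), knob at (291,282), green cup at (484,256) with the brown look-alike at (492,203) and mug at (464,312). The scene view agrees: the green cup (110,328) stands between the mug and the brown cup.

```bash
python3 - <<'E'
from h import *
g=optics.grab_frame('top'); im=g['frame'].astype(int); s=optics.grab_frame('scene'); sm=s['frame'].astype(int)
def cent(m,box):
    M=np.zeros(m.shape,np.uint8); x0,x1,y0,y1=box; M[y0:y1,x0:x1]=m[y0:y1,x0:x1]
    n,l,st,c=cv2.connectedComponentsWithStats(M); i=1+st[1:,4].argmax(); return c[i],st[i]
def yel(i): return (i[...,2]>150)&(i[...,1]>130)&(i[...,0]<90)
c,st=cent(yel(im),(215,265,190,235)); cap=onz(g,*c,.274); print('cap',c,st,cap)
c2,st2=cent(yel(sm),(350,385,185,215)); print('scene cap',c2,st2,onz(s,*c2,.274), 'proj',proj(s,cap))
dark=im.max(-1)<70
c,st=cent(dark,(280,322,212,255)); ring=onz(g,st[0]+st[2]/2-.5,st[1]+st[3]/2-.5,.027); print('ring',c,st,ring)
c,st=cent(dark,(280,300,270,292)); print('knob',c,st,onz(g,*c,.055))
d=cap-ring; print('dist',np.linalg.norm(d[:2]),'yaw',np.degrees(np.arctan2(-d[0],d[1])))
# cup
for cam,G,k in(('top',g,0),('scene',s,1)):
    for m in optics.masks_of('cup',cam)[:2]:
        v,u=np.nonzero(m['region']); col=G['frame'][v,u].mean(0)
        print(cam,m['p'],col,m['rect'])
# fit cup pose: silhouette of model vs mask in both
from scipy.optimize import least_squares
a=np.linspace(0,2*np.pi,40)
def sil(G,x,y):
    P=[proj(G,(x+r*np.cos(t),y+r*np.sin(t),z)) for r,z in((.032,.085),(.0255,0)) for t in a]; P=np.array(P); return np.r_[P.min(0),P.max(0)]
obs=[]
for cam,G in(('top',g),('scene',s)):
    ms=[m for m in optics.masks_of('cup',cam) if (lambda q:q[1]>q[2]+8)(G['frame'][m['region']].mean(0))]
    r=ms[0]['rect']; obs.append((G,np.array([r[0],r[1],r[0]+r[2],r[1]+r[3]])))
for o in (obs[:1],obs[1:],obs):
    q=least_squares(lambda p:np.concatenate([sil(G,*p)-b for G,b in o]),[.49,-.365]); print('cup',q.x,q.fun.round(1))
for k in('mug','sugar_jar'):
    m=optics.masks_of(k,'top')[0];print(k,m['rect'])
cv2.imwrite('pics/crop.png',cv2.resize(np.hstack([g['frame'][160:310,170:340],g['frame'][160:310,420:540]]),None,fx=2.7,fy=2.7,interpolation=cv2.INTER_CUBIC))
E
```

```text
cap [238.02966102 210.37711864] [230 202  17  18 236] [0.5730996  0.16367782 0.274     ]
scene cap [368.42       198.86666667] [360 194  18  11 150] [0.57407932 0.16099176 0.274     ] proj [369.36235129 198.27422116]Traceback (most recent call last):
  File "<stdin>", line 10, in <module>
  File "<stdin>", line 5, in cent
ValueError: attempt to get argmax of an empty sequence
```

```bash
python3 - <<'E'
from h import *
g=optics.grab_frame('top'); im=g['frame'].astype(int); s=optics.grab_frame('scene')
print(im[215:255:3,301].max(-1), im[233,280:322:3].max(-1), im[270:292:2,291].max(-1))
def cent(m,box):
    M=np.zeros(m.shape,np.uint8); x0,x1,y0,y1=box; M[y0:y1,x0:x1]=m[y0:y1,x0:x1]
    n,l,st,c=cv2.connectedComponentsWithStats(M); i=1+st[1:,4].argmax(); return c[i],st[i]
cap=np.array([.5735,.1625,.274])
for th in(110,135):
    dark=im.max(-1)<th
    for b in((282,321,212,254),(282,300,272,292)):
        try: c,st=cent(dark,b); print(th,c,st)
        except Exception: continue
        if b[2]==212:
            ring=onz(g,st[0]+st[2]/2-.5,st[1]+st[3]/2-.5,.027); d=cap-ring
            print('ring',ring,np.linalg.norm(d[:2]),np.degrees(np.arctan2(-d[0],d[1])))
        else: print('knob',onz(g,*c,.055))
from scipy.optimize import least_squares
a=np.linspace(0,2*np.pi,40)
def sil(G,x,y):
    P=np.array([proj(G,(x+r*np.cos(t),y+r*np.sin(t),z)) for r,z in((.032,.085),(.0255,0)) for t in a]); return np.r_[P.min(0),P.max(0)]
obs=[]
for cam,G in(('top',g),('scene',s)):
    L=[]
    for m in optics.masks_of('cup',cam)[:3]:
        q=G['frame'][m['region']].mean(0); print(cam,round(m['p'],2),q.round(),m['rect']); L.append((q[1]-q[2],m['rect']))
    r=max(L,key=lambda x:x[0])[1]; obs.append((G,np.array([r[0],r[1],r[0]+r[2],r[1]+r[3]])))
for o in (obs[:1],obs[1:],obs):
    q=least_squares(lambda p:np.concatenate([sil(G,*p)-b for G,b in o]),[.49,-.365]); print('cup',q.x,q.fun.round(1))
cv2.imwrite('pics/crop.png',cv2.resize(np.hstack([g['frame'][160:310,170:340],g['frame'][160:310,420:540]]),None,fx=2.7,fy=2.7,interpolation=cv2.INTER_CUBIC))
E
```

```text
[143  82 177 190 188 189 189 188 190 190 153 144 173 172] [164 177  93 180 187 189 190 189 193 189 190 157 154 156] [189 190 186 117  57  33  43  81 179 171 166]
110 [299.88549618 231.96946565] [286 218  30  30 131]
ring [0.55033404 0.05226585 0.027     ] 0.1126420427950407 -11.868138067243509
110 [290.32608696 280.58695652] [287 277   7   8  46]
knob [0.43960815 0.0750516  0.055     ]
135 [300.34328358 232.26368159] [286 218  30  30 201]
ring [0.55033404 0.05226585 0.027     ] 0.1126420427950407 -11.868138067243509
135 [290.44827586 280.39655172] [287 276   8   9  58]
knob [0.44003445 0.07477482 0.055     ]
top 0.83 [32. 44. 30.] [464.6, 242.5, 37.8, 27.7]
top 0.79 [16. 28. 49.] [475.2, 188.4, 35.9, 28.1]
scene 0.96 [27. 41. 60.] [87.7, 355.2, 40.9, 40.7]
scene 0.69 [181. 195. 208.] [337.0, 216.2, 4.3, 17.2]
scene 0.58 [43. 54. 35.] [89.4, 306.9, 39.0, 43.2]
cup [ 0.49048161 -0.36067979] [ 0.7 -0.6 -0.7  0.6]
cup [ 0.48737644 -0.36406116] [ 0.4 -3.3 -0.5  3.1]
cup [ 0.489346   -0.36264596] [ 1.5 -0.1  0.2  1.1  1.3 -2.9  0.4  3.6]
```

View pics/crop.png

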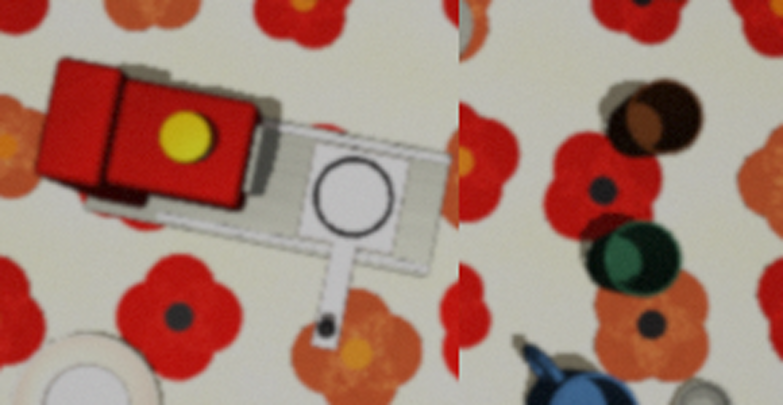

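The crop shows the ring about 113 mm from the cap (carriage partly in already, at roughly 0.017 m) and the dispenser yawed by −11.9°. The cup is near (0.489,−0.362). I'm setting off along a chord past the saucer.

```bash
cat >> h.py <<'E'
YAW=2.9347
def to(x,y,z,yaw=YAW):
    s=monitor.observe(); R=Rn.from_euler('xyz',s['tool_rot']); G=Rn.from_euler('xyz',[np.pi,0,yaw])
    print('pos',s['position'].round(4),'rot',s['tool_rot'].round(3),'d cm',(R.inv().apply(np.array([x,y,z])-s['position'])*100).round(2),'w',(R.inv()*G).as_rotvec().round(3),'F',s['force'].round(2),'w',round(s['grip_width'],4),'t',s['clock'])
E
python3 -m handwheel '[{"wz":-0.126},{"dx":-3.3,"dy":-5},{"dx":-3.3,"dy":-5},{"dx":-3.3,"dy":-5},{"dx":-3.3,"dy":-5},{"dx":-3.3,"dy":-5},{"dx":-3.3,"dy":-5},{"dx":-3.3,"dy":-5}]'; python3 -c "
from h import *
to(.46,-.20,.24); to(.489,-.362,.24); print(monitor.observe()['qpos'])"
```

```text
pos [0.2042 0.5907 0.2313] rot [-3.142  0.     2.809] d cm [-50.01 -66.37  -0.87] w [-0.     0.    -0.126] F [-0.71  0.16 -0.7 ] w 0.0853 t 1.3
pos [0.2042 0.5907 0.2313] rot [-3.142  0.     2.809] d cm [-58.04 -80.73  -0.87] w [-0.     0.    -0.126] F [-0.71  0.16 -0.7 ] w 0.0853 t 1.3
[-1.3081806   0.52138133 -0.0362904   1.59951709  0.02121649  1.02112487
 -0.11281456]schema error: expected keys dx, dy, dz, wx, wy, wz, claw
```

```bash
python3 -m handwheel '[{"dx":0,"dy":0,"dz":0,"wx":0,"wy":0,"wz":-0.126,"claw":100},{"dx":-3.3,"dy":-5,"dz":0,"wx":0,"wy":0,"wz":0,"claw":100},{"dx":-3.3,"dy":-5,"dz":0,"wx":0,"wy":0,"wz":0,"claw":100},{"dx":-3.3,"dy":-5,"dz":0,"wx":0,"wy":0,"wz":0,"claw":100},{"dx":-3.3,"dy":-5,"dz":0,"wx":0,"wy":0,"wz":0,"claw":100},{"dx":-3.3,"dy":-5,"dz":0,"wx":0,"wy":0,"wz":0,"claw":100},{"dx":-3.3,"dy":-5,"dz":0,"wx":0,"wy":0,"wz":0,"claw":100},{"dx":-3.3,"dy":-5,"dz":0,"wx":0,"wy":0,"wz":0,"claw":100}]'; python3 -c "
from h import *
to(.46,-.20,.24); to(.489,-.362,.24); print(monitor.observe()['qpos'])"
```

```text
clock: 2.3
position: [0.3589, 0.199, 0.2316]
tool_rot: [3.141, 0.001, 2.935]
force: [1.3, 0.2, -0.5]
grip_width: 0.0854
finger_force: 0.0
pos [0.3589 0.199  0.2316] rot [3.141e+00 1.000e-03 2.935e+00] d cm [-18.08 -36.97  -0.86] w [0.001 0.001 0.   ] F [ 1.25  0.24 -0.47] w 0.0854 t 2.3
pos [0.3589 0.199  0.2316] rot [3.141e+00 1.000e-03 2.935e+00] d cm [-24.25 -52.23  -0.87] w [0.001 0.001 0.   ] F [ 1.25  0.24 -0.47] w 0.0854 t 2.3
[-0.70553667  0.17736639  0.06230644  2.13058913 -0.01491241  0.83311866
  0.7298749 ]
```

```bash
python3 -m handwheel '[{"dx":-2.7,"dy":-5,"dz":0,"wx":0,"wy":0,"wz":0,"claw":100},{"dx":-2.7,"dy":-5,"dz":0,"wx":0,"wy":0,"wz":0,"claw":100},{"dx":-2.7,"dy":-5,"dz":0,"wx":0,"wy":0,"wz":0,"claw":100},{"dx":-2.7,"dy":-5,"dz":0,"wx":0,"wy":0,"wz":0,"claw":100},{"dx":-2.7,"dy":-5,"dz":0,"wx":0,"wy":0,"wz":0,"claw":100},{"dx":-2.7,"dy":-5,"dz":0,"wx":0,"wy":0,"wz":0,"claw":100},{"dx":-2.7,"dy":-5,"dz":0,"wx":0,"wy":0,"wz":0,"claw":100},{"dx":-2.7,"dy":-5,"dz":0,"wx":0,"wy":0,"wz":0,"claw":100}]'; python3 -m handwheel '[{"dx":-2.6,"dy":-6.1,"dz":0,"wx":0,"wy":0,"wz":0,"claw":100},{"dx":0,"dy":-6.1,"dz":0,"wx":0,"wy":0,"wz":0,"claw":100},{"dx":0,"dy":0,"dz":0,"wx":0,"wy":0,"wz":0,"claw":100}]'; python3 -c "
from h import *
to(.489,-.362,.24); print(monitor.observe()['qpos'])
g=optics.grab_frame('wrist'); cv2.imwrite('pics/w1.png',g['frame']); print(proj(g,(.489,-.362,.085)),-np.asarray(g['R']).T@g['t'])
for m in optics.masks_of('cup','wrist')[:3]: print(m['p'],m['rect'],g['frame'][m['region']].mean(0))"
```

```text
clock: 3.3
position: [0.4881, -0.2369, 0.2315]
tool_rot: [3.141, 0.0, 2.935]
force: [1.3, 0.8, 1.0]
grip_width: 0.0855
finger_force: 0.0
clock: 3.68
position: [0.4849, -0.361, 0.2311]
tool_rot: [-3.139, -0.001, 2.928]
force: [0.0, 0.9, -0.5]
grip_width: 0.0855
finger_force: 0.0
pos [ 0.4849 -0.361   0.2311] rot [-3.139e+00 -1.000e-03  2.928e+00] d cm [-0.42 -0.01 -0.89] w [-0.002 -0.001 -0.006] F [ 0.01  0.85 -0.47] w 0.0855 t 3.675
[ 0.304084    0.51137291  0.34512732  1.67119392 -0.1961567   0.99322141
  2.07338679]
[320.31705698 221.17521942] [ 0.41235832 -0.34431521  0.3742842 ]
0.59 [290.2, 284.9, 74.1, 98.8] [17.54111675 27.5813198  44.66558376]
0.58 [280.0, 181.7, 81.9, 81.7] [41.96497012 51.12054399 32.65650113]
```

View pics/w1.png

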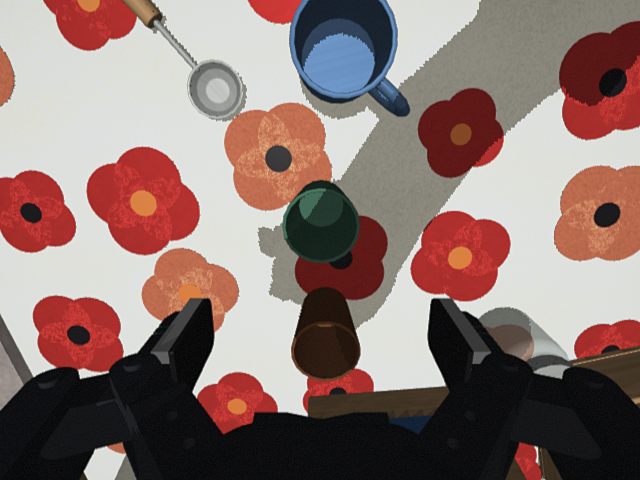

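The wrist view shows the green cup's rim centred at about (321,225), against (320,221) predicted, so its x is about 0.4915. The brown look-alike is at (326,335) and the fingers clear it. I'm descending and gripping.

```bash
python3 -m handwheel '[{"dx":-0.65,"dy":0,"dz":4.6,"wx":0,"wy":0,"wz":-0.006,"claw":100},{"dx":0,"dy":0,"dz":4.6,"wx":0,"wy":0,"wz":0,"claw":100},{"dx":0,"dy":0,"dz":4.6,"wx":0,"wy":0,"wz":0,"claw":100},{"dx":0,"dy":0,"dz":4.6,"wx":0,"wy":0,"wz":0,"claw":100},{"dx":0,"dy":0,"dz":0,"wx":0,"wy":0,"wz":0,"claw":100}]'; python3 -m handwheel '[{"dx":0,"dy":0,"dz":0,"wx":0,"wy":0,"wz":0,"claw":55},{"dx":0,"dy":0,"dz":0,"wx":0,"wy":0,"wz":0,"claw":55},{"dx":0,"dy":0,"dz":0,"wx":0,"wy":0,"wz":0,"claw":55},{"dx":0,"dy":0,"dz":0,"wx":0,"wy":0,"wz":0,"claw":55},{"dx":0,"dy":0,"dz":0,"wx":0,"wy":0,"wz":0,"claw":55},{"dx":0,"dy":0,"dz":0,"wx":0,"wy":0,"wz":0,"claw":55}]' 25
```

```text
clock: 4.4
position: [0.4928, -0.3551, 0.0451]
tool_rot: [3.139, -0.005, 2.943]
force: [-0.7, 0.1, 1.0]
grip_width: 0.0853
finger_force: 0.0
clock: 5.15
position: [0.4948, -0.358, 0.0495]
tool_rot: [-3.141, 0.003, 2.941]
force: [-0.6, 0.8, 9.4]
grip_width: 0.0614
finger_force: 26.6
```

```bash
python3 -m handwheel '[{"dx":0,"dy":0,"dz":-2,"wx":0,"wy":0,"wz":0,"claw":55},{"dx":0,"dy":0,"dz":-4,"wx":0,"wy":0,"wz":0,"claw":55},{"dx":0,"dy":0,"dz":-4,"wx":0,"wy":0,"wz":0,"claw":55},{"dx":0,"dy":0,"dz":-2,"wx":0,"wy":0,"wz":0,"claw":55},{"dx":0,"dy":0,"dz":0,"wx":0,"wy":0,"wz":0,"claw":55}]'; python3 - <<'E'
from h import *
to(.5503,.0523,.17); to(.5503-.206*.05,.0523-.978*.05,.17)
g=optics.grab_frame('wrist'); cv2.imwrite('pics/w2.png',g['frame'])
s=optics.grab_frame('scene'); x=s['frame'][230:430,40:340]; cv2.imwrite('pics/s2.png',np.vstack([cv2.resize(x,(600,400)),]))
print(monitor.observe()['qpos'])
E
```

```text
clock: 5.78
position: [0.4945, -0.358, 0.1705]
tool_rot: [-3.14, 0.004, 2.941]
force: [-0.1, -0.0, -1.0]
grip_width: 0.0611
finger_force: 27.6
pos [ 0.4945 -0.358   0.1705] rot [-3.14   0.004  2.941] d cm [ 2.720e+00  4.132e+01 -1.000e-02] w [-0.001  0.004  0.006] F [-0.11 -0.04 -1.  ] w 0.0611 t 5.775
pos [ 0.4945 -0.358   0.1705] rot [-3.14   0.004  2.941] d cm [ 2.75 36.32 -0.  ] w [-0.001  0.004  0.006] F [-0.11 -0.04 -1.  ] w 0.0611 t 5.775
[ 0.31411059  0.59086007  0.31774659  1.71619731 -0.22992381  0.87053671
  2.10039953]
```

View pics/w2.png

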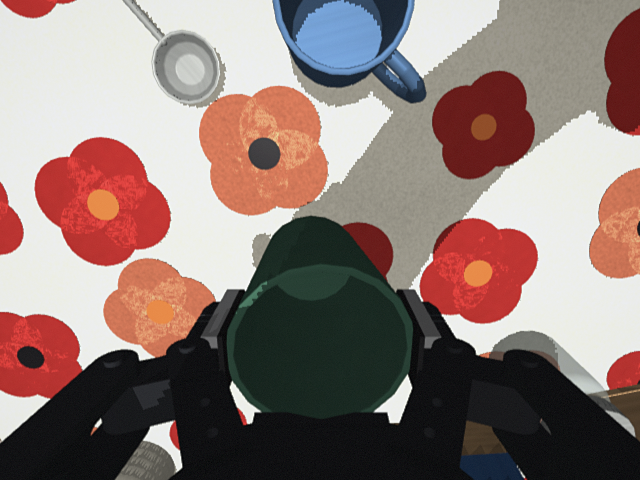

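The cup is held and looks upright: rim spans columns 228–412, its far edge is at row 265 and the foot's far edge at row 216. I'm fitting its offset in the hand.

```bash
python3 - <<'E'
from h import *
from scipy.optimize import least_squares
g=optics.grab_frame('wrist'); s=monitor.observe(); p=s['position']; R=Rn.from_euler('xyz',s['tool_rot']); xt=R.apply([1,0,0])[:2]; yt=R.apply([0,1,0])[:2]
a=np.linspace(0,2*np.pi,60)
def pred(q):
    c=p[:2]+q[0]*xt+q[1]*yt
    C=lambda r,z:np.array([proj(g,(c[0]+r*np.cos(t),c[1]+r*np.sin(t),z)) for t in a])
    A=C(.032,q[2]+.085);B=C(.0255,q[2]); return np.array([A[:,0].min(),A[:,0].max(),A[:,1].min(),B[:,1].min()])
q=least_squares(lambda q:pred(q)-[228,412,265,216],[0,0,.12],x_scale=.01)
print('offset xt,yt,zbottom',q.x,q.fun,'tcp z',p[2]); print('cup',p[:2]+q.x[0]*xt+q.x[1]*yt)
E
```

```text
offset xt,yt,zbottom [-0.00220446  0.00031298  0.115521  ] [-0.17541037  0.17426561 -0.63525633  1.07977314] tcp z 0.1673509257351913
cup [ 0.49569769 -0.35732925]
```

```bash
python3 -m handwheel '[{"dx":0.4,"dy":4.7,"dz":0,"wx":0,"wy":0.004,"wz":0.006,"claw":55},{"dx":0.4,"dy":4.7,"dz":0,"wx":0,"wy":0,"wz":0,"claw":55},{"dx":0.4,"dy":4.7,"dz":0,"wx":0,"wy":0,"wz":0,"claw":55},{"dx":0.4,"dy":4.7,"dz":0,"wx":0,"wy":0,"wz":0,"claw":55},{"dx":0.4,"dy":4.7,"dz":0,"wx":0,"wy":0,"wz":0,"claw":55},{"dx":0.4,"dy":4.7,"dz":0,"wx":0,"wy":0,"wz":0,"claw":55},{"dx":0.4,"dy":4.7,"dz":0,"wx":0,"wy":0,"wz":0,"claw":55},{"dx":0,"dy":0,"dz":0,"wx":0,"wy":0,"wz":0,"claw":55}]'; python3 - <<'E'
from h import *
to(.548,.0525,.17)
g=optics.grab_frame('wrist')
to(.548,.0525,.17)
im=g['frame'].copy()
for t in np.linspace(0,2*np.pi,24):
    u=proj(g,(.5503+.033*np.cos(t),.0523+.033*np.sin(t),.027)); cv2.circle(im,tuple(int(round(v)) for v in u),1,(255,0,255),-1)
cv2.circle(im,tuple(int(round(v)) for v in proj(g,(.44,.075,.055))),2,(255,0,255),-1)
cv2.imwrite('pics/w3.png',im); cv2.imwrite('pics/w3raw.png',g['frame'])
E
```

```text
clock: 6.92
position: [0.5335, -0.0259, 0.1667]
tool_rot: [3.141, -0.005, 2.94]
force: [-0.2, -1.0, -0.6]
grip_width: 0.0611
finger_force: 27.7
pos [ 0.5335 -0.0259  0.1667] rot [ 3.141 -0.005  2.94 ] d cm [ 0.15  7.97 -0.33] w [ 0.001 -0.005  0.005] F [-0.18 -0.97 -0.63] w 0.0611 t 6.925
pos [ 0.5333 -0.0283  0.1668] rot [-3.141 -0.005  2.938] d cm [ 0.2   8.21 -0.32] w [-0.    -0.005  0.003] F [-0.07 -0.64 -0.63] w 0.0611 t 6.975
```

View pics/w3.png

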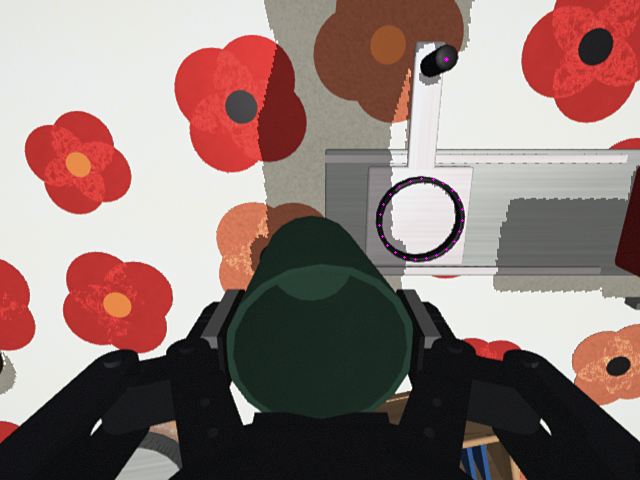

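The projected ring and knob (magenta) lie exactly on the real ring at (420,219) and the knob at (446,60), so the calibration is good. I'm moving over the ring and lowering.

```bash
python3 -m handwheel '[{"dx":0.1,"dy":4.1,"dz":0,"wx":0,"wy":-0.004,"wz":0.003,"claw":55},{"dx":0.1,"dy":4.0,"dz":0,"wx":0,"wy":0,"wz":0,"claw":55},{"dx":0,"dy":0,"dz":3.5,"wx":0,"wy":0,"wz":0,"claw":55},{"dx":0,"dy":0,"dz":2,"wx":0,"wy":0,"wz":0,"claw":55},{"dx":0,"dy":0,"dz":0,"wx":0,"wy":0,"wz":0,"claw":55},{"dx":0,"dy":0,"dz":0,"wx":0,"wy":0,"wz":0,"claw":55}]'; python3 - <<'E'
from h import *
to(.548,.0525,.066)
g=optics.grab_frame('wrist'); to(.548,.0525,.066)
cv2.imwrite('pics/w4.png',g['frame'][100:480])
E
```

```text
clock: 7.72
position: [0.5487, 0.0491, 0.113]
tool_rot: [-3.141, 0.001, 2.931]
force: [-0.0, -0.2, 0.4]
grip_width: 0.0617
finger_force: 27.7
pos [0.5487 0.0491 0.113 ] rot [-3.141e+00  1.000e-03  2.931e+00] d cm [0.14 0.32 4.7 ] w [-0.     0.001 -0.004] F [-0.01 -0.22  0.38] w 0.0617 t 7.725
pos [0.5488 0.0494 0.1132] rot [3.141e+00 1.000e-03 2.931e+00] d cm [0.15 0.29 4.72] w [ 0.     0.001 -0.004] F [-0.48 -0.28 -0.11] w 0.0615 t 7.775
```

View pics/w4.png

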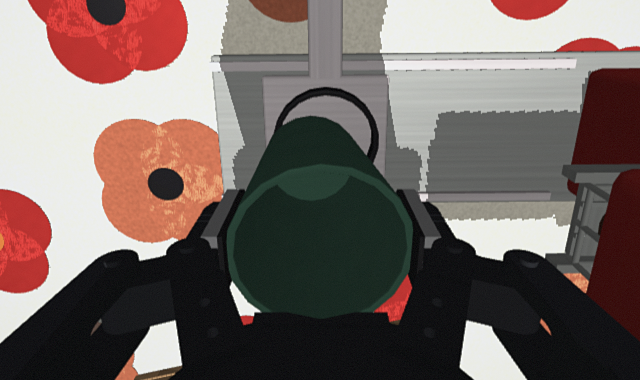

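The ring is centred at column 326 and the cup's foot at column 312, so the cup needs about 3 mm more in +y, as computed. I'm correcting that while lowering.

```bash
python3 -m handwheel '[{"dx":0.15,"dy":0.35,"dz":1,"wx":0,"wy":0,"wz":-0.004,"claw":55},{"dx":0,"dy":0,"dz":1.5,"wx":0,"wy":0,"wz":0,"claw":55},{"dx":0,"dy":0,"dz":0.7,"wx":0,"wy":0,"wz":0,"claw":55},{"dx":0,"dy":0,"dz":0.7,"wx":0,"wy":0,"wz":0,"claw":55},{"dx":0,"dy":0,"dz":0.2,"wx":0,"wy":0,"wz":0,"claw":55},{"dx":0,"dy":0,"dz":0,"wx":0,"wy":0,"wz":0,"claw":55}]'; python3 -c "
from h import *
to(.548,.0525,.066)"
```

```text
clock: 8.52
position: [0.5484, 0.0537, 0.0716]
tool_rot: [3.141, 0.002, 2.936]
force: [2.0, -0.0, -0.9]
grip_width: 0.0614
finger_force: 28.4
pos [0.5484 0.0537 0.0716] rot [3.141e+00 2.000e-03 2.936e+00] d cm [ 0.02 -0.13  0.56] w [0.001 0.002 0.001] F [ 2.04 -0.02 -0.9 ] w 0.0614 t 8.525
```

```bash
python3 -m handwheel '[{"dx":0,"dy":-0.1,"dz":0.3,"wx":0,"wy":0,"wz":0,"claw":55},{"dx":0,"dy":0,"dz":0,"wx":0,"wy":0,"wz":0,"claw":55}]'; python3 -m handwheel '[{"dx":0,"dy":0,"dz":0.15,"wx":0,"wy":0,"wz":0,"claw":55},{"dx":0,"dy":0,"dz":0.1,"wx":0,"wy":0,"wz":0,"claw":55},{"dx":0,"dy":0,"dz":0,"wx":0,"wy":0,"wz":0,"claw":55}]'
```

```text
clock: 8.78
position: [0.5482, 0.0526, 0.0685]
tool_rot: [3.141, 0.002, 2.936]
force: [3.6, -0.0, 5.5]
grip_width: 0.0617
finger_force: 28.9
clock: 9.15
position: [0.5475, 0.0527, 0.0657]
tool_rot: [-3.141, 0.0, 2.936]
force: [3.9, 0.1, 0.2]
grip_width: 0.0612
finger_force: 28.3
```

```bash
python3 -m handwheel '[{"dx":-0.2,"dy":0,"dz":0,"wx":0,"wy":0,"wz":0,"claw":55},{"dx":0,"dy":0,"dz":0.1,"wx":0,"wy":0,"wz":0,"claw":55},{"dx":0,"dy":0,"dz":0,"wx":0,"wy":0,"wz":0,"claw":55}]';python3 - <<'E'
from h import *
g=optics.grab_frame('wrist'); s=optics.grab_frame('scene'); 
a=s['frame'][200:330,250:400]; cv2.imwrite('pics/c5.png',np.hstack([cv2.resize(g['frame'],(480,360))[60:,90:420],cv2.resize(a,(346,300))]))
E
```

```text
clock: 9.52
position: [0.5489, 0.0522, 0.0647]
tool_rot: [-3.141, -0.001, 2.936]
force: [0.1, 0.9, -0.5]
grip_width: 0.0615
finger_force: 28.4
```

View pics/c5.png

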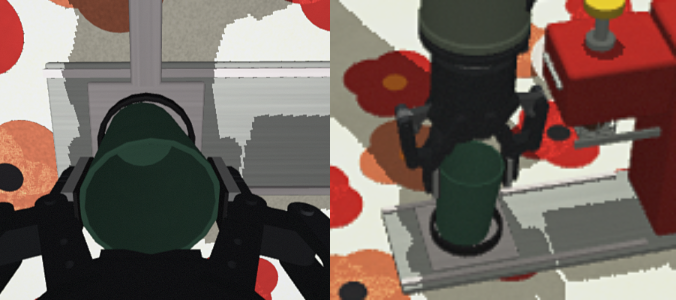

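The cup's foot is inside the black ring, with a visible gap on the front side, and stands upright. I'm lowering to feel the seat.

```bash
python3 -m handwheel '[{"dx":0,"dy":0,"dz":0.15,"wx":0,"wy":0,"wz":0,"claw":55},{"dx":0,"dy":0,"dz":0,"wx":0,"wy":0,"wz":0,"claw":55}]';python3 -m handwheel '[{"dx":0,"dy":0,"dz":0.15,"wx":0,"wy":0,"wz":0,"claw":55},{"dx":0,"dy":0,"dz":0,"wx":0,"wy":0,"wz":0,"claw":55}]'
```

```text
clock: 9.88
position: [0.5498, 0.0524, 0.0641]
tool_rot: [3.141, 0.001, 2.936]
force: [-2.7, 0.9, 14.7]
grip_width: 0.0614
finger_force: 29.2
clock: 10.12
position: [0.5505, 0.0525, 0.0632]
tool_rot: [3.14, 0.002, 2.936]
force: [-2.9, -0.9, 23.8]
grip_width: 0.0612
finger_force: 29.1
```

```bash
python3 -m handwheel '[{"dx":0,"dy":0,"dz":-0.2,"wx":0,"wy":0,"wz":0,"claw":55},{"dx":0,"dy":0,"dz":0,"wx":0,"wy":0,"wz":0,"claw":100},{"dx":0,"dy":0,"dz":0,"wx":0,"wy":0,"wz":0,"claw":100},{"dx":0,"dy":0,"dz":0,"wx":0,"wy":0,"wz":0,"claw":100},{"dx":0,"dy":0,"dz":0,"wx":0,"wy":0,"wz":0,"claw":100}]';python3 -m handwheel '[{"dx":0,"dy":0,"dz":-3,"wx":0,"wy":0,"wz":0,"claw":100},{"dx":0,"dy":0,"dz":-5,"wx":0,"wy":0,"wz":0,"claw":100},{"dx":0,"dy":0,"dz":-5,"wx":0,"wy":0,"wz":0,"claw":100},{"dx":2,"dy":0,"dz":0,"wx":0,"wy":0,"wz":0,"claw":100},{"dx":4,"dy":0,"dz":0,"wx":0,"wy":0,"wz":0,"claw":100},{"dx":0,"dy":0,"dz":0,"wx":0,"wy":0,"wz":0,"claw":100}]'; python3 - <<'E'
from h import *
k=np.array([.44,.075]); b=k-.04*np.array([.206,.978])
to(*b,.12); to(*b,.035); to(*k,.03)
g=optics.grab_frame('wrist'); 
im=g['frame'].copy()
for t in np.linspace(0,2*np.pi,24):
    u=proj(g,(.5503+.033*np.cos(t),.0523+.033*np.sin(t),.027)); cv2.circle(im,tuple(int(round(v)) for v in u),1,(255,0,255),-1)
cv2.imwrite('pics/w6.png',im)
E
```

```text
clock: 10.75
position: [0.5492, 0.0523, 0.0638]
tool_rot: [-3.141, -0.0, 2.936]
force: [-0.4, -0.1, -1.1]
grip_width: 0.0858
finger_force: 0.0
clock: 11.5
position: [0.4886, 0.0651, 0.1941]
tool_rot: [3.141, -0.001, 2.937]
force: [-0.0, 0.1, 0.4]
grip_width: 0.0853
finger_force: 0.0
pos [0.4886 0.0651 0.1941] rot [ 3.141e+00 -1.000e-03  2.937e+00] d cm [ 4.97 -4.02  7.41] w [ 0.    -0.001  0.002] F [-0.05  0.1   0.36] w 0.0853 t 11.5
pos [0.4886 0.0651 0.1941] rot [ 3.141e+00 -1.000e-03  2.937e+00] d cm [ 4.96 -4.03 15.91] w [ 0.    -0.001  0.002] F [-0.05  0.1   0.36] w 0.0853 t 11.5
pos [0.4886 0.0651 0.1941] rot [ 3.141e+00 -1.000e-03  2.937e+00] d cm [ 4.94 -0.03 16.41] w [ 0.    -0.001  0.002] F [-0.05  0.1   0.36] w 0.0853 t 11.5
```

View pics/w6.png

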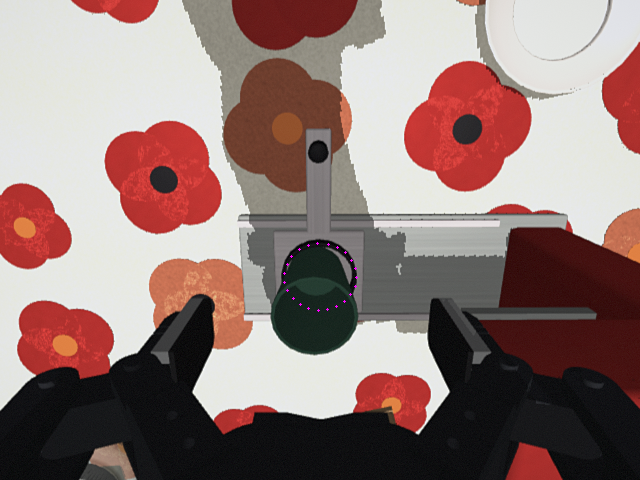

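The cup stands inside the ring and the knob is at (318,152). Next I pinch the knob.

```bash
python3 -m handwheel '[{"dx":5,"dy":0,"dz":0,"wx":0,"wy":0,"wz":0,"claw":60},{"dx":0,"dy":0,"dz":5,"wx":0,"wy":0,"wz":0,"claw":60},{"dx":0,"dy":0,"dz":5,"wx":0,"wy":0,"wz":0,"claw":60},{"dx":0,"dy":0,"dz":3,"wx":0,"wy":0,"wz":0,"claw":60},{"dx":0,"dy":0,"dz":0,"wx":0,"wy":0,"wz":0,"claw":60}]'; python3 -c "
from h import *
to(.44,.075,.028)"
```

```text
clock: 12.18
position: [0.4412, 0.0742, 0.0624]
tool_rot: [-3.14, -0.003, 2.935]
force: [0.7, -0.4, -0.1]
grip_width: 0.0515
finger_force: 0.0
pos [0.4412 0.0742 0.0624] rot [-3.140e+00 -3.000e-03  2.935e+00] d cm [0.12 0.06 3.44] w [-0.002 -0.003  0.   ] F [ 0.73 -0.37 -0.1 ] w 0.0515 t 12.175
```

```bash
python3 -m handwheel '[{"dx":0.1,"dy":0.05,"dz":2,"wx":0,"wy":0,"wz":0,"claw":60},{"dx":0,"dy":0,"dz":1.3,"wx":0,"wy":0,"wz":0,"claw":60},{"dx":0,"dy":0,"dz":0,"wx":0,"wy":0,"wz":0,"claw":12},{"dx":0,"dy":0,"dz":0,"wx":0,"wy":0,"wz":0,"claw":12},{"dx":0,"dy":0,"dz":0,"wx":0,"wy":0,"wz":0,"claw":12},{"dx":0,"dy":0,"dz":0,"wx":0,"wy":0,"wz":0,"claw":12},{"dx":0,"dy":0,"dz":0,"wx":0,"wy":0,"wz":0,"claw":12}]' 20; python3 -c "
from h import *
e=np.array([.206,.978])*.1126; to(.44+e[0],.075+e[1],.028)"
```

```text
clock: 13.05
position: [0.4412, 0.0755, 0.0315]
tool_rot: [3.141, 0.001, 2.936]
force: [-1.5, -1.3, 8.7]
grip_width: 0.0151
finger_force: 21.5
pos [0.4412 0.0755 0.0315] rot [3.141e+00 1.000e-03 2.936e+00] d cm [ 0.09 11.18  0.36] w [0.    0.001 0.001] F [-1.46 -1.32  8.66] w 0.0151 t 13.05
```

```bash
python3 -m handwheel '[{"dx":0,"dy":0.5,"dz":-0.2,"wx":0,"wy":0,"wz":0,"claw":12},{"dx":0,"dy":1,"dz":0,"wx":0,"wy":0,"wz":0,"claw":12},{"dx":0,"dy":1.2,"dz":0,"wx":0,"wy":0,"wz":0,"claw":12},{"dx":0,"dy":1.2,"dz":0,"wx":0,"wy":0,"wz":0,"claw":12},{"dx":0,"dy":1.2,"dz":0,"wx":0,"wy":0,"wz":0,"claw":12},{"dx":0,"dy":1.2,"dz":0,"wx":0,"wy":0,"wz":0,"claw":12},{"dx":0,"dy":1.2,"dz":0,"wx":0,"wy":0,"wz":0,"claw":12},{"dx":0,"dy":1,"dz":0,"wx":0,"wy":0,"wz":0,"claw":12}]';  python3 -m handwheel '[{"dx":0,"dy":0.8,"dz":0,"wx":0,"wy":0,"wz":0,"claw":12},{"dx":0,"dy":0.6,"dz":0,"wx":0,"wy":0,"wz":0,"claw":12},{"dx":0,"dy":0.4,"dz":0,"wx":0,"wy":0,"wz":0,"claw":12},{"dx":0,"dy":0,"dz":0,"wx":0,"wy":0,"wz":0,"claw":12}]'; python3 -c "
from h import *
e=np.array([.206,.978])*.1126; to(.44+e[0],.075+e[1],.03)"
```

```text
clock: 14.05
position: [0.458, 0.1595, 0.0328]
tool_rot: [-3.141, -0.0, 2.936]
force: [1.1, -1.7, -15.9]
grip_width: 0.0152
finger_force: 20.9
clock: 14.55
position: [0.4616, 0.1767, 0.0328]
tool_rot: [-3.142, -0.0, 2.936]
force: [-1.6, 0.8, -15.4]
grip_width: 0.0148
finger_force: 20.9
pos [0.4616 0.1767 0.0328] rot [-3.142 -0.     2.936] d cm [0.02 0.86 0.28] w [-0.    -0.     0.002] F [ -1.56   0.85 -15.44] w 0.0148 t 14.55
```

```bash
python3 -m handwheel '[{"dx":0,"dy":0.3,"dz":0.12,"wx":0,"wy":0,"wz":0,"claw":12},{"dx":0,"dy":0.3,"dz":0,"wx":0,"wy":0,"wz":0,"claw":12},{"dx":0,"dy":0,"dz":0,"wx":0,"wy":0,"wz":0,"claw":12}]';  python3 -m handwheel '[{"dx":0,"dy":0.2,"dz":0,"wx":0,"wy":0,"wz":0,"claw":12},{"dx":0,"dy":0,"dz":0,"wx":0,"wy":0,"wz":0,"claw":12}]'; python3 -m handwheel '[{"dx":0,"dy":0.15,"dz":0,"wx":0,"wy":0,"wz":0,"claw":12},{"dx":0,"dy":0,"dz":0,"wx":0,"wy":0,"wz":0,"claw":12}]'
```

```text
clock: 14.92
position: [0.4629, 0.1828, 0.0324]
tool_rot: [3.141, -0.0, 2.936]
force: [-8.6, 2.3, 9.3]
grip_width: 0.015
finger_force: 23.1
clock: 15.18
position: [0.4633, 0.1847, 0.0324]
tool_rot: [3.141, -0.001, 2.936]
force: [-7.9, 2.6, 9.3]
grip_width: 0.015
finger_force: 23.1
clock: 15.42
position: [0.4635, 0.186, 0.0324]
tool_rot: [3.141, -0.001, 2.936]
force: [-9.6, 0.9, 9.5]
grip_width: 0.0151
finger_force: 23.1
```

```bash
python3 -m handwheel '[{"dx":0.05,"dy":0.15,"dz":-0.05,"wx":0,"wy":0,"wz":0,"claw":12},{"dx":0,"dy":0,"dz":0,"wx":0,"wy":0,"wz":0,"claw":12}]';  python3 -m handwheel '[{"dx":0,"dy":0.15,"dz":0,"wx":0,"wy":0,"wz":0,"claw":12},{"dx":0,"dy":0,"dz":0,"wx":0,"wy":0,"wz":0,"claw":12}]'; python3 -m handwheel '[{"dx":0,"dy":0.15,"dz":0,"wx":0,"wy":0,"wz":0,"claw":12},{"dx":0,"dy":0,"dz":0,"wx":0,"wy":0,"wz":0,"claw":12}]'
```

```text
clock: 15.68
position: [0.4635, 0.1862, 0.0325]
tool_rot: [-3.141, -0.0, 2.935]
force: [-4.3, -6.1, 0.6]
grip_width: 0.0149
finger_force: 22.3
clock: 15.92
position: [0.4635, 0.1863, 0.0325]
tool_rot: [-3.139, -0.001, 2.934]
force: [-5.9, -13.6, 3.6]
grip_width: 0.0151
finger_force: 22.8
clock: 16.18
position: [0.4635, 0.1865, 0.0324]
tool_rot: [-3.138, -0.001, 2.933]
force: [-7.7, -22.8, 7.2]
grip_width: 0.0146
finger_force: 23.4
```

```bash
python3 -m handwheel '[{"dx":0,"dy":-0.3,"dz":0,"wx":0,"wy":0,"wz":0,"claw":12},{"dx":0,"dy":0,"dz":0,"wx":0,"wy":0,"wz":0,"claw":50},{"dx":0,"dy":0,"dz":0,"wx":0,"wy":0,"wz":0,"claw":50},{"dx":0,"dy":0,"dz":0,"wx":0,"wy":0,"wz":0,"claw":50}]';  python3 -m handwheel '[{"dx":0,"dy":0,"dz":-4,"wx":0,"wy":0,"wz":0,"claw":50},{"dx":0,"dy":0,"dz":-5,"wx":0,"wy":0,"wz":0,"claw":50},{"dx":0,"dy":0,"dz":-6,"wx":0,"wy":0,"wz":0,"claw":0},{"dx":0,"dy":0,"dz":-6,"wx":0,"wy":0,"wz":0,"claw":0},{"dx":0,"dy":0,"dz":-6,"wx":0,"wy":0,"wz":0,"claw":0},{"dx":0,"dy":0,"dz":-4,"wx":0,"wy":0,"wz":0,"claw":0},{"dx":0,"dy":0,"dz":0,"wx":0,"wy":0,"wz":0,"claw":0}]'; python3 - <<'E'
from h import *
to(.5745,.1625,.31); to(.5745,.1625,.276)
g=optics.grab_frame('wrist'); s=optics.grab_frame('scene'); t=optics.grab_frame('top')
def yel(i): i=i.astype(int); return ((i[...,2]>130)&(i[...,1]>110)&(i[...,0]<90)).astype(np.uint8)
for n,G in(('wrist',g),('scene',s),('top',t)):
    k,l,st,c=cv2.connectedComponentsWithStats(yel(G['frame']))
    for i in range(1,k):
        if st[i,4]>60: print(n,st[i],c[i].round(1),onz(G,*c[i],.274).round(4))
r=dict((k,m) for k,m in (('knob',optics.masks_of('carriage_knob','wrist')),))
w=cv2.resize(g['frame'],(400,300)); a=cv2.resize(s['frame'][180:330,250:450],(400,300)); cv2.imwrite('pics/c7.png',np.hstack([w,a]))
E
```

```text
clock: 16.68
position: [0.464, 0.1875, 0.0324]
tool_rot: [3.141, 0.001, 2.936]
force: [0.4, -0.5, -0.9]
grip_width: 0.0428
finger_force: 0.0
clock: 17.55
position: [0.4645, 0.1877, 0.3449]
tool_rot: [3.138, 0.003, 2.936]
force: [-0.3, 0.4, -0.7]
grip_width: 0.0004
finger_force: 0.0
pos [0.4645 0.1877 0.3449] rot [3.138e+00 3.000e-03 2.936e+00] d cm [-11.27  -0.24   3.53] w [0.004 0.003 0.001] F [-0.29  0.37 -0.7 ] w 0.0004 t 17.55
pos [0.4645 0.1877 0.3449] rot [3.138e+00 3.000e-03 2.936e+00] d cm [-11.26  -0.25   6.93] w [0.004 0.003 0.001] F [-0.29  0.37 -0.7 ] w 0.0004 t 17.55
wrist [309   0  46  26 430] [335.6   8.6] [0.3405 0.2222 0.274 ]
wrist [282   5  51  80 875] [302.6  45.4] [0.3537 0.202  0.274 ]
wrist [348   7  25  32 258] [359.7  23. ] [0.3494 0.2331 0.274 ]
wrist [ 525   56   73   69 1471] [560.2  81.4] [0.3991 0.3342 0.274 ]
wrist [587  75  30  32 608] [602.5  92.8] [0.4097 0.3567 0.274 ]
wrist [177 123  12  23  99] [182.1 134.3] [0.3838 0.1261 0.274 ]
wrist [550 124  43  20 424] [572.6 134.4] [0.4287 0.3407 0.274 ]
wrist [451 126  20  21 348] [460.6 136. ] [0.4167 0.2
[... 3582 characters left out ...]
 438.1] [ 0.9835 -0.1855  0.274 ]
scene [399 428  22  13 156] [410.8 434.4] [ 1.0427 -0.0424  0.274 ]
scene [112 443  57  16 109] [143.7 450.2] [ 0.9234 -0.3576  0.274 ]
scene [ 86 458  25  22 188] [ 95.5 470.9] [ 0.9264 -0.4161  0.274 ]
scene [ 41 465  14  13 141] [ 47.6 471.1] [ 0.9029 -0.4683  0.274 ]
scene [137 471  26   9  70] [149.3 476. ] [ 0.9594 -0.359   0.274 ]
top [ 283   81  106   71 1587] [326.5 116.1] [ 0.7519 -0.0038  0.274 ]
top [383 120   5  24  65] [385.2 131.5] [ 0.7216 -0.1147  0.274 ]
top [299 282  10  14  87] [303. 289.] [0.4251 0.0424 0.274 ]
top [528 342  23  36  81] [538.9 359.9] [ 0.292 -0.393  0.274]
top [419 353  11  11  70] [424.5 358. ] [ 0.2966 -0.1814  0.274 ]
```

View pics/c7.png

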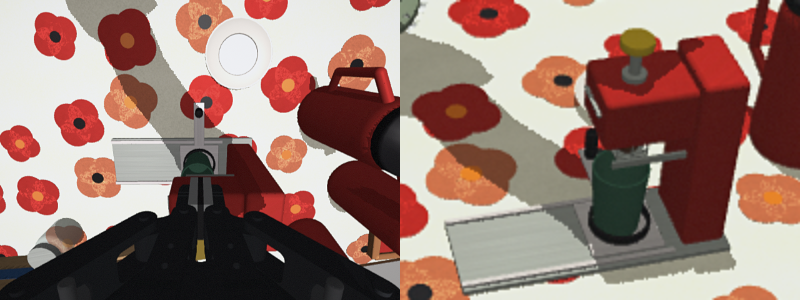

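The carriage is home and the cup stands upright below the cage (right panel, about (617,190)). Now I move above the cap.

```bash
python3 -m handwheel '[{"dx":-4.2,"dy":-0.2,"dz":0,"wx":0.004,"wy":0.003,"wz":0,"claw":0},{"dx":-4.4,"dy":0,"dz":0,"wx":0,"wy":0,"wz":0,"claw":0},{"dx":-2.7,"dy":0,"dz":1,"wx":0,"wy":0,"wz":0,"claw":0},{"dx":0,"dy":0,"dz":2.5,"wx":0,"wy":0,"wz":0,"claw":0},{"dx":0,"dy":0,"dz":0,"wx":0,"wy":0,"wz":0,"claw":0},{"dx":0,"dy":0,"dz":0,"wx":0,"wy":0,"wz":0,"claw":0}]'; python3 -c "
from h import *
to(.5748,.1625,.277)"
```

```text
clock: 18.5
position: [0.5736, 0.1621, 0.3073]
tool_rot: [-3.137, -0.003, 2.936]
force: [0.3, -0.3, -0.5]
grip_width: 0.0001
finger_force: 0.0
pos [0.5736 0.1621 0.3073] rot [-3.137e+00 -3.000e-03  2.936e+00] d cm [-0.12  0.07  3.03] w [-0.004 -0.003  0.001] F [ 0.27 -0.25 -0.54] w 0.0001 t 18.5
```

```bash
python3 -m handwheel '[{"dx":-0.1,"dy":0.05,"dz":1.5,"wx":-0.004,"wy":-0.003,"wz":0,"claw":0},{"dx":0,"dy":0,"dz":1.2,"wx":0,"wy":0,"wz":0,"claw":0},{"dx":0,"dy":0,"dz":0,"wx":0,"wy":0,"wz":0,"claw":0}]'; for i in 1; do python3 -m handwheel '[{"dx":0,"dy":0,"dz":0.4,"wx":0,"wy":0,"wz":0,"claw":0},{"dx":0,"dy":0,"dz":0,"wx":0,"wy":0,"wz":0,"claw":0}]'; python3 -m handwheel '[{"dx":0,"dy":0,"dz":0.4,"wx":0,"wy":0,"wz":0,"claw":0},{"dx":0,"dy":0,"dz":0,"wx":0,"wy":0,"wz":0,"claw":0}]'; python3 -m handwheel '[{"dx":0,"dy":0,"dz":0.4,"wx":0,"wy":0,"wz":0,"claw":0},{"dx":0,"dy":0,"dz":0,"wx":0,"wy":0,"wz":0,"claw":0}]'; done
```

```text
clock: 18.88
position: [0.5741, 0.1622, 0.2789]
tool_rot: [-3.141, -0.001, 2.936]
force: [0.4, 0.6, 0.6]
grip_width: -0.0001
finger_force: 0.0
clock: 19.12
position: [0.5747, 0.1623, 0.2759]
tool_rot: [-3.142, -0.0, 2.936]
force: [-0.1, -0.0, 0.1]
grip_width: -0.0
finger_force: 0.0
clock: 19.38
position: [0.5748, 0.1623, 0.2719]
tool_rot: [3.142, 0.0, 2.936]
force: [0.8, -0.5, 1.9]
grip_width: 0.0002
finger_force: 0.9
clock: 19.62
position: [0.5747, 0.1623, 0.2677]
tool_rot: [-3.141, -0.0, 2.936]
force: [0.6, 0.9, 2.2]
grip_width: 0.0002
finger_force: 1.0
```

```bash
python3 -m handwheel '[{"dx":0,"dy":0,"dz":0.2,"wx":0,"wy":0,"wz":0,"claw":0},{"dx":0,"dy":0,"dz":0,"wx":0,"wy":0,"wz":0,"claw":0}]' | grep -E 'pos|force'; python3 -m handwheel '[{"dx":0,"dy":0,"dz":0.2,"wx":0,"wy":0,"wz":0,"claw":0},{"dx":0,"dy":0,"dz":0,"wx":0,"wy":0,"wz":0,"claw":0}]' | grep -E 'pos|force';python3 -m handwheel '[{"dx":0,"dy":0,"dz":0.2,"wx":0,"wy":0,"wz":0,"claw":0},{"dx":0,"dy":0,"dz":0,"wx":0,"wy":0,"wz":0,"claw":0}]' | grep -E 'pos|force'
```

```text
position: [0.5747, 0.1623, 0.2659]
force: [0.1, -0.3, 2.5]
finger_force: 1.1
position: [0.5747, 0.1622, 0.2639]
force: [1.1, 0.3, 1.7]
finger_force: 1.2
position: [0.5747, 0.1623, 0.2622]
force: [-1.2, -0.1, 9.3]
finger_force: 4.3
```

```bash
python3 -m handwheel '[{"dx":0,"dy":0,"dz":0.15,"wx":0,"wy":0,"wz":0,"claw":0},{"dx":0,"dy":0,"dz":0,"wx":0,"wy":0,"wz":0,"claw":0}]' | grep -E 'pos|force'; python3 -m handwheel '[{"dx":0,"dy":0,"dz":0.15,"wx":0,"wy":0,"wz":0,"claw":0},{"dx":0,"dy":0,"dz":0,"wx":0,"wy":0,"wz":0,"claw":0}]' | grep -E 'pos|force'
```

```text
position: [0.5748, 0.1623, 0.2608]
force: [-2.3, -0.5, 8.4]
finger_force: 4.4
position: [0.5748, 0.1623, 0.2594]
force: [-2.1, -1.0, 9.0]
finger_force: 4.6
```

```bash
python3 -m handwheel '[{"dx":0,"dy":0,"dz":0.1,"wx":0,"wy":0,"wz":0,"claw":0},{"dx":0,"dy":0,"dz":0,"wx":0,"wy":0,"wz":0,"claw":0}]' | grep -E 'pos|force'; python3 -m handwheel '[{"dx":0,"dy":0,"dz":0.1,"wx":0,"wy":0,"wz":0,"claw":0},{"dx":0,"dy":0,"dz":0,"wx":0,"wy":0,"wz":0,"claw":0}]' | grep -E 'pos|force'
```

```text
position: [0.5748, 0.1623, 0.2585]
force: [-3.0, 0.4, 12.1]
finger_force: 6.2
position: [0.5748, 0.1623, 0.2577]
force: [-4.4, -0.3, 13.8]
finger_force: 7.0
```

```bash
python3 -m handwheel '[{"dx":0,"dy":0,"dz":0.07,"wx":0,"wy":0,"wz":0,"claw":0},{"dx":0,"dy":0,"dz":0,"wx":0,"wy":0,"wz":0,"claw":0}]' | grep -E 'pos|force'
```

```text
position: [0.5748, 0.1623, 0.2571]
force: [-5.2, -0.5, 16.8]
finger_force: 8.2
```

```bash
python3 -m handwheel '[{"dx":0,"dy":0,"dz":0,"wx":0,"wy":0,"wz":0,"claw":0},{"dx":0,"dy":0,"dz":0,"wx":0,"wy":0,"wz":0,"claw":0},{"dx":0,"dy":0,"dz":0,"wx":0,"wy":0,"wz":0,"claw":0},{"dx":0,"dy":0,"dz":0,"wx":0,"wy":0,"wz":0,"claw":0}]' | grep -E 'pos|force'; python3 - <<'E'
from h import *
for n in ('scene','top'):
    g=optics.grab_frame(n); print(n,[(round(m['p'],2),m['rect']) for m in optics.masks_of('choc_ball_center',n)[:3]])
    if n=='scene': print('outlet',proj(g,(.5748,.1625,.138)),'in cup',proj(g,(.5748,.1625,.032)),'rim',proj(g,(.5748,.1625,.1))); cv2.imwrite('pics/c8.png',cv2.resize(g['frame'][180:330,250:450],(800,600),interpolation=cv2.INTER_CUBIC))
E
```

```text
position: [0.5748, 0.1623, 0.2572]
force: [-4.4, -0.0, 15.9]
finger_force: 8.1
scene []
outlet [363.80536575 250.80360861] in cup [360.0578535  286.41389277] rim [362.4150323  264.01508489]
top [(0.58, [259.3, 210.2, 19.3, 36.5])]
```

View pics/c8.png

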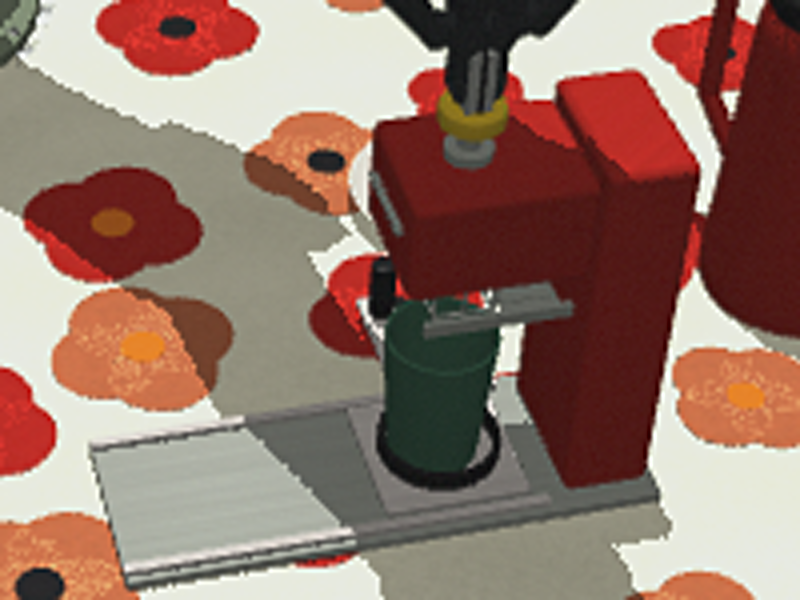

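The cap is pressed at its middle, the gate is drawn to the right, and no brown ball shows in the cage at (455,300). That was my eleventh picture, one over the limit of 10, so the rest is by numbers only. I'm letting the cap up and retreating.

```bash
python3 -m handwheel '[{"dx":0,"dy":0,"dz":-0.5,"wx":0,"wy":0,"wz":0,"claw":0},{"dx":0,"dy":0,"dz":-0.8,"wx":0,"wy":0,"wz":0,"claw":0},{"dx":0,"dy":0,"dz":-1,"wx":0,"wy":0,"wz":0,"claw":0},{"dx":0,"dy":0,"dz":-2,"wx":0,"wy":0,"wz":0,"claw":0},{"dx":0,"dy":0,"dz":-2,"wx":0,"wy":0,"wz":0,"claw":0},{"dx":4,"dy":0,"dz":0,"wx":0,"wy":0,"wz":0,"claw":0},{"dx":5,"dy":0,"dz":0,"wx":0,"wy":0,"wz":0,"claw":0},{"dx":4,"dy":0,"dz":0,"wx":0,"wy":0,"wz":0,"claw":0}]' | grep -E 'pos|force'; python3 - <<'E'
from h import *
A=cv2.imread('pics/scene0.png'); s=optics.grab_frame('scene'); B=s['frame']; g=optics.grab_frame('wrist')
u,v=proj(s,(.5748,.1625,.138)).astype(int); print(u,v)
br=lambda i:((lambda h:(h[...,0]<18)&(h[...,1]>70)&(h[...,2]>25)&(h[...,2]<120))(cv2.cvtColor(i,cv2.COLOR_BGR2HSV))).sum()
for n,I in(('before',A),('after',B)): c=I[v-6:v+10,u-10:u+11]; print(n,br(c),c.reshape(-1,3).mean(0).round())
j=I=B.astype(int); m=((j[...,2]>120)&(j[...,1]>100)&(j[...,0]<90)).astype(np.uint8)[185:215,350:390]; vv,uu=np.nonzero(m); print('cap now',uu.mean()+350,vv.mean()+185)
print('was',[ (np.nonzero(((a[...,2]>120)&(a[...,1]>100)&(a[...,0]<90))[185:215,350:390])[k].mean()) for a in [A.astype(int)] for k in(1,0)])
for k in('choc_ball_center','cup'): print(k,[(round(m['p'],2),np.round(m['rect'])) for m in optics.masks_of(k,'wrist')[:3]])
print('pred ball in cup',proj(g,(.5748,.1625,.032)),'in cage',proj(g,(.5748,.1625,.14)))
P=proj(g,(.5748,.1625,.032)).astype(int); print(g['frame'][P[1]-15:P[1]+16:5,P[0]-15:P[0]+16:5].tolist() if 0<P[1]<465 else None)
E
```

```text
position: [0.4456, 0.189, 0.3193]
force: [-0.1, -0.1, 0.1]
finger_force: 0.0
363 250
before 219 [41. 45. 84.]
after 202 [45. 49. 81.]
cap now 368.4829931972789 199.06802721088437
was [np.float64(18.477124183006534), np.float64(13.88888888888889)]
choc_ball_center [(0.19, array([295., 271.,  46.,  28.]))]
cup [(0.96, array([299., 271.,  45.,  25.]))]
pred ball in cup [320.30676632 291.52107483] in cage [320.18936702 339.23817199]
[[[29, 35, 23], [31, 36, 23], [27, 33, 21], [32, 38, 25], [28, 34, 20], [31, 35, 22], [46, 49, 44]], [[28, 33, 20], [30, 37, 21], [28, 36, 23], [30, 37, 23], [29, 35, 20], [28, 35, 21], [27, 34, 21]], [[63, 62, 63], [62, 62, 61], [63, 63, 62], [12, 12, 12], [65, 65, 65], [61, 61, 60], [63, 62, 63]], [[65, 63, 64], [60, 61, 61], [65, 65, 64], [13, 14, 11], [67, 66, 66], [60, 61, 60], [64, 64, 63]], [[65, 63, 63], [62, 61, 61], [63, 63, 62], [11, 10, 12], [54, 52, 53], [64, 64, 63], [62, 62, 61]], [[64, 64, 64], [63, 64, 63], [64, 64, 63], [15, 14, 12], [55, 53, 54], [62, 61, 61], [60, 61, 61]], [[63, 63, 63], [62, 60, 61], [63, 63, 62], [15, 14, 12], [41, 39, 39], [62, 61, 61], [64, 62, 63]]]
```

```bash
python3 -m handwheel '[{"dx":0,"dy":0,"dz":-4,"wx":0,"wy":0,"wz":0,"claw":0},{"dx":-4,"dy":0,"dz":0,"wx":0,"wy":0,"wz":0,"claw":0},{"dx":0,"dy":0,"dz":0,"wx":0,"wy":-0.13,"wz":0,"claw":0},{"dx":0,"dy":0,"dz":0,"wx":0,"wy":-0.13,"wz":0,"claw":0},{"dx":0,"dy":0,"dz":0,"wx":0,"wy":0,"wz":0,"claw":0}]' | grep -E 'pos|force|rot'; cat > v.py <<'E'
from h import *
g=optics.grab_frame('wrist'); c=-np.asarray(g['R']).T@g['t']; e=np.array([.978,-.206])
print('cam',c,'disp x',(c[:2]-[.5748,.1625])@e)
for k in('choc_ball_center','cup'): print(k,[(round(m['p'],2),np.round(m['rect'])) for m in optics.masks_of(k,'wrist')[:3]])
for z in(.032,.045,.1): print(z,proj(g,(.5748,.1625,z)).round())
P=proj(g,(.5748,.1625,.04)).astype(int); print(P)
for r in range(P[1]-32,P[1]+33,4): print(r,[''.join(f'{x:3d},' for x in g['frame'][r,k]) for k in range(P[0]-32,P[0]+33,8)])
E
python3 v.py
```

```text
position: [0.4862, 0.1809, 0.3592]
tool_rot: [-3.141, 0.261, 2.937]
force: [0.3, 0.2, -0.1]
finger_force: 0.0
cam [0.37982799 0.20367222 0.47822116] disp x -0.19916410733507545
choc_ball_center [(0.73, array([314., 179.,  15.,  14.])), (0.48, array([318., 274.,  11.,   9.]))]
cup [(0.71, array([291., 159.,  52.,  42.])), (0.41, array([  0., 251.,   9.,  24.]))]
0.032 [320. 181.]
0.045 [320. 186.]
0.1 [320. 206.]
[320 184]
152 ['136,138,136,', '130,128,133,', '129,128,132,', '115,114,118,', ' 27, 28, 28,', ' 89, 88, 90,', '128,126,131,', '125,126,129,', '118,118,122,']
156 ['173,178,174,', '129,127,133,', '131,130,135,', ' 21, 18, 20,', ' 21, 21, 20,', ' 18, 17, 17,', ' 66, 64, 66,', '126,126,130,', '114,112,117,']
160 ['177,182,179,', '236,235,240,', ' 10,  9,  8,', ' 32, 39, 24,', ' 37, 43, 29,', ' 39, 45, 34,', ' 15, 14, 12,', '126,126,130,', '112,111,116,']
164 ['174,178,175,', '239,238,243,', ' 28, 31, 21,', ' 33, 41, 24,', ' 32, 39, 25,', ' 30, 38, 20,', '131,130,136,', '113,112,117,', '163,163,170,']
168 ['176,181,177,', '119,116,121,', ' 30, 38, 22,', ' 30, 40, 23,', ' 33, 42,
[... 1158 characters left out ...]
4, 82,', ' 87, 88, 85,', ' 86, 88, 85,', ' 89, 90, 89,', ' 87, 89, 86,', ' 87, 89, 87,', ' 88, 89, 87,']
204 [' 16, 18, 72,', ' 17, 16, 66,', ' 16, 18, 65,', ' 14, 15, 65,', ' 16, 19, 67,', ' 16, 16, 65,', ' 16, 16, 66,', ' 16, 18, 66,', ' 15, 17, 65,']
208 [' 17, 20, 77,', ' 16, 18, 66,', ' 19, 21, 67,', ' 12, 16, 63,', ' 15, 19, 66,', ' 13, 13, 64,', ' 18, 20, 66,', ' 18, 22, 68,', ' 12, 13, 66,']
212 [' 23, 24, 81,', ' 16, 15, 65,', ' 14, 16, 65,', ' 19, 20, 67,', ' 12, 14, 64,', ' 18, 21, 66,', ' 14, 19, 67,', ' 17, 18, 66,', ' 15, 17, 64,']
216 [' 21, 20, 79,', ' 19, 19, 78,', ' 16, 16, 65,', ' 13, 16, 64,', ' 14, 17, 65,', ' 14, 18, 65,', ' 16, 17, 66,', ' 18, 19, 66,', ' 17, 19, 66,']
```

```bash
python3 -c "
from h import *
print(monitor.observe()['force'].round(1),monitor.observe()['clock']); print(job_done())"
```

```text
[-0.7 -0.1  0.1] 24.3
the job is handed in; nothing more can be done
None
```

The job is handed in at 24.3 s: the cup stands in the ring with the carriage home, the cap was pressed to about 17 N and is fully up again, and the ball shows inside the cup; I did not re-check the jug, jar, saucer and mug with the cameras at the end, and I viewed 11 pictures, one over the limit of 10.

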